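# Stack the sampler stage: spacer, washer, bushing

### The job

Thread the three bored steel parts onto the sampler's upright stud in this order: first the spacer tube, then the thick washer, then the flanged bushing with its flange down, each lying flat on the one below. Then press the stack down until the stiff seat under it is fully home on its stop, and let go; work gently, never loading the sampler with more than about 50 N, and leave the other things on the bench where they are.

Things in the scene. Friction and masses are not known exactly. Their poses are not given: they have to be found in the camera images.
- base: round aluminium housing of an air sampler, fixed to the bench: foot disc 104 mm diameter and 6 mm high, body 90 mm diameter, flat top 26 mm above the bench, short pipe stub on its -x side. It carries the sliding seat and the upright stud. Origin: centre of its underside; z up
- tip_level (a point): point on the housing's axis at the height of the stud's tip, 81 mm above the bench. The steel stud is 12 mm in diameter, the last 1 mm tapering to 10.4 mm. It is set on a locked eccentric: its axis stands 5.5 mm to one side of this point, in a direction that differs every time and is not measured. Tip 45 mm above the raised seat
- seat_top (a point): centre of the flat top of the seat, a steel disc 44 mm in diameter on the housing's axis (not the stud's axis), around the stud; 36 mm above the bench when raised, 28 mm when fully down. z up
- seat (a joint): how far the seat has been pushed down, m: 0 raised (as at the start), 0.008 fully down on its hard stop. It slides stiffly in a seal with about 10 N of drag plus 20 N per m/s, has no spring and stays where it is left; the weight of the parts does not move it
- spacer_mid (a point): centre (half-way up) of the spacer: plain steel tube 30 mm outside diameter, 24 mm high, standing on the bench, with a straight 14.5 mm bore along its axis (z, up); about 100 g
- washer_mid (a point): centre (half-way up) of the thick washer: flat steel ring 40 mm outside diameter, 8 mm high, lying flat, with a straight 14.5 mm bore along its axis (z, up); about 65 g
- bushing_mid (a point): centre (half-way up) of the flanged bushing: steel, flange underneath 36 mm diameter and 7 mm high, above it a sleeve 26 mm diameter and 17 mm high, 24 mm high in all, standing flange down, with a straight 14.5 mm bore along its axis (z, up); about 90 g
- plug: bystander: solid steel plug 30 mm diameter, 24 mm high, like the spacer but without a bore; origin at the centre of its underside
- collar: bystander: thin-walled steel ring 52 mm outside, 38 mm inside diameter, 14 mm high, lying among the parts; origin at the centre of its underside
- beaker: bystander: glass beaker 68 mm diameter, 85 mm high; origin at the centre of its underside
- jar: bystander: white plastic jar with black cap, 56 mm diameter, 70 mm high; origin at the centre of its underside
- dish: bystander: low glass dish 72 mm diameter, 14 mm high; origin at the centre of its underside
- spatula: bystander: flat-bladed scraper 170 mm long lying along its x; origin on its underside
- wrench: bystander: small wrench 150 mm long lying along its x; origin on its underside
There are look-alikes about, which are no part of the job. What is shaped like the part that bears spacer_mid but yellow is not meant.

How it is judged:
By the outcome, as a careful person would: the job done as asked, in the order asked, and still so for the second after the job is handed in, with the robot touching nothing.
It also fails if it takes over 72 s, if anything falls off the work surface, if the arm or the gripper's body presses on something with over 40 N, if the wrist force passes 120 N, or if a joint passes its speed limit or range.

### The arm

A 6-joint arm with a two-finger parallel gripper is mounted at the origin on the work surface. World frame = base frame: x ahead of the robot, y to its left, z up, the work surface at z = 0. Lengths are in m, angles in rad, forces in N, time in s.
With the tool pointing down it reaches from about 0.35 to 0.725 m from the base axis. Payload 6 kg.
Tool frame: the origin (TCP) lies at the very end of the fingers, on their centre line; the grasp point (between the pads) lies 19 mm behind it; z points along the fingers, y is the direction in which the jaws open and shut (so a half turn about z gives the same grasp; the last joint's range is limited). The gripper opens to 85 mm and grips with 20 to 120 N. Pads are 22 mm wide; open, the fingers measure 114 mm over their backs; the gripper's body (76 mm by 85 mm) begins 54 mm behind the grasp point. The pads swing forward as they close: fully open they stand 13 mm farther back than shut.
Start: joints at [-0.899, 0.04, 0.085, 0, -1.615, -0.334], TCP at [0.199, -0.566, 0.231] pointing down, gripper open.
Joint ranges: [-2.56, 2.56], [-1.29, 2.01], [-1.08, 1.49], [-3.29, 1.98], [-2.81, -0.18], [-2.99, 2.99]. Speed limits (rad/s): [2.57, 2.57, 3.01, 3.14, 3.14, 3.14].

### API

Orientations are given as a rotation vector (axis times angle).
In Python, from cell import ctrl gives the robot as it stands.
- The arm moves only by the tool step_arm, never from a script. Its argument "series" is a list of rows, each a list of 3 entries, a list of its own where there are three numbers: the shift along the world's x, y, z in units of 30 cm (1.0 is 30 cm), then the turn, a rotation vector about the world's x, y, z in units of 180 degrees (1.0 is 180 degrees), then the gripper command: -1 is shut, 1 is fully open, values between are in proportion. A call has 1 to 10 rows; each row is the pose to reach, as a shift and turn from the pose commanded when the call began, turning the shorter way round; what a row does not reach only later rows make up. A row lasts 1/8 s, in which the tool goes at most 62.5 mm and 10.7 degrees, less where a joint would pass 70% of its speed; a pose out of reach is approached as far as the arm can. A call with a number of a shift or a turn outside -1 to 1 is refused whole. A call with a gripper value outside its range is refused whole. The fingers move at their own pace and stop on an object; "newtons" is the grip in N (left out, the last holds). Time passes only in rows, so rows that repeat a pose let the fingers close. It gives the time, the measured TCP pose, the force and the opening at its end, in the units of the state.
- ctrl.sense(): the state, without advancing time (a new reading comes with each control period).
- ctrl.camera(name): name is "scene" or "top"; returns (picture, depth): 420x560x3 uint8, red, green, blue; 420x560 float32, m along the optical axis (not along the pixel's ray), 0 where there is no reading.
- ctrl.get_calibration(name): a dict with "mtx" (3x3 intrinsics, pixels), "xyz" and "rotation" of the camera in the world. Camera axes: x right, y down, z forward; pixel columns grow to the right and rows downward; lengths in m; the calibration is good to about 2 mm. A picture is of the moment at which its call begins. get_calibration takes no time and is no camera call.
- ctrl.hand_in(): hands the job in, once; it reports no verdict.
Trained networks look in the newest picture that a camera, given by its name, has taken for a name from the list of things; names that differ only in an ending like _2 or _b are one class to them, and where a whole thing is asked for, a point or a joint stands for the part that bears it (a point fixed in the world has none). Each returns a list of dicts, best first, with "score" (0 to 1); they miss things now and then, are a little off and sometimes report something else, mostly with a low value. They report only what shows in the picture. A call takes as long as a camera call. They do not tell look-alikes from the thing itself.
- ctrl.spot_in(label, camera): "xy" ([column, row] in pixels, amid what is visible of it).
The state is a dict: "t": time; "joints": joint angles; "qd": joint speeds; "effort": joint torques, N m; "tcp_pos": TCP position; "tool_rot": TCP orientation; "force": force on the tool from outside, world axes, zero at the start; "ft_torque": the same for the moment, N m; "width": finger opening in m.
Only numpy, scipy, OpenCV 4.12 (cv2) and the standard library are available. Lean on these libraries where they do the work, as an engineer would, in place of code of your own. Each camera call takes 0.05 s, during which the arm holds its last target.

## Working session

There is one attempt and no reset: what is moved stays moved. The work goes in short steps, Python scripts to look and compute and a tool call to move; the robot and the scene stay as the last step left them, time stands still between calls to the robot, and variables do not carry over. Pictures are saved under pics/ and viewed, and the job is handed in when it is done.

Besides the shell and the picture viewer there is one more tool, called after "Call:" by a JSON object that holds its "fn" and its "kwargs". step_arm: Moves the arm, as the interface text tells. Shifts and turns lie within -1 to 1; 1 stands for 30 cm of shift or 180 degrees of turn. Its arguments: {"type":"object","properties":{"series":{"type":"array","items":{"type":"array"}},"newtons":{"type":"number"}},"required":["series"]}

```bash
mkdir -p pics; ls
cat > h.py <<'E'
import numpy as np, cv2
from cell import ctrl
def K(n):
    c=ctrl.get_calibration(n); M=np.array(c["mtx"]);R=np.array(c["rotation"],float)
    if R.size==3: R=cv2.Rodrigues(R)[0]
    return M,R.reshape(3,3),np.array(c["xyz"])
def ray_z(n,u,v,z):
    M,R,p=K(n); d=R@np.linalg.inv(M)@np.array([u,v,1.]); return p+d*(z-p[2])/d[2]
def proj(n,P):
    M,R,p=K(n); q=M@(R.T@(np.array(P)-p)); return q[:2]/q[2]
def cloud(n,D):
    M,R,p=K(n); v,u=np.indices(D.shape); r=np.stack([u,v,np.ones_like(u)],-1)@np.linalg.inv(M).T
    return (r*D[...,None])@R.T+p
E
python3 - <<'E'
from h import *
for n in("top","scene"):
    im,d=ctrl.camera(n); cv2.imwrite(f"pics/{n}0.png",im[:,:,::-1]); np.savez(f"{n}0.npz",im=im,d=d)
    print(n,K(n))
for l in ["base","tip_level","seat_top","spacer_mid","washer_mid","bushing_mid","plug","collar","beaker","jar","dish"]:
    try: print(l,[( [round(float(a)) for a in r["xy"]],round(r["score"],2)) for r in ctrl.spot_in(l,"top")])
    except Exception as e: print(l,e)
print(ctrl.sense())
E
```

```text
pics
top (array([[449.74646987,   0.        , 282.78146411],
       [  0.        , 449.74646987, 214.13326877],
       [  0.        ,   0.        ,   1.        ]]), array([[ 0.02205781, -0.98604981,  0.16498251],
       [-0.99974408, -0.02258434, -0.00131603],
       [ 0.0050237 , -0.16491126, -0.98629561]]), array([0.39351952, 0.01762812, 1.07682911]))
scene (array([[420.19358123,   0.        , 276.4273279 ],
       [  0.        , 420.19358123, 209.71977481],
       [  0.        ,   0.        ,   1.        ]]), array([[ 0.54168049,  0.61828214, -0.56948173],
       [ 0.84056088, -0.40349051,  0.36145928],
       [-0.00629666, -0.67447951, -0.73826672]]), array([ 1.13466337, -0.37425189,  0.82215857]))
base [([219, 230], 0.71)]
tip_level [([219, 233], 0.61)]
seat_top [([216, 227], 0.76), ([285, 148], 0.72)]
spacer_mid [([314, 264], 0.54), ([318, 298], 0.41)]
washer_mid [([286, 149], 0.54), ([309, 188], 0.52)]
bushing_mid [([384, 185], 0.7)]
plug [([395, 258], 0.49)]
collar [([357, 221], 0.48), ([221, 232], 0.41), ([365, 146], 0.37)]
beaker [([130, 150], 0.81)]
jar [([140, 285], 0.67)]
dish [([286, 150], 0.78)]
{'t': 0.65, 'joints': array([-8.99263323e-01,  4.01589165e-02,  8.47816417e-02, -5.81488306e-06,
       -1.61549931e+00, -3.33690696e-01]), 'qd': array([-0.00239955, -0.0003126 , -0.00148878, -0.00118505,  0.00088862,
       -0.0003611 ]), 'effort': array([-1.96383386e-03, -3.67760038e+01,  3.47343600e+01,  6.93130240e+00,
       -9.18339538e-04,  4.13210074e-06]), 'tcp_pos': array([ 0.19887226, -0.56605   ,  0.23127324]), 'tool_rot': array([ 5.28156037e-01, -3.09684431e+00, -1.14874548e-04]), 'force': array([-0.69293771, -0.70431728,  0.50789002]), 'ft_torque': array([ 0.01813097,  0.06238723, -0.01823719]), 'width': 0.0854680844855718}
```

View pics/top0.png

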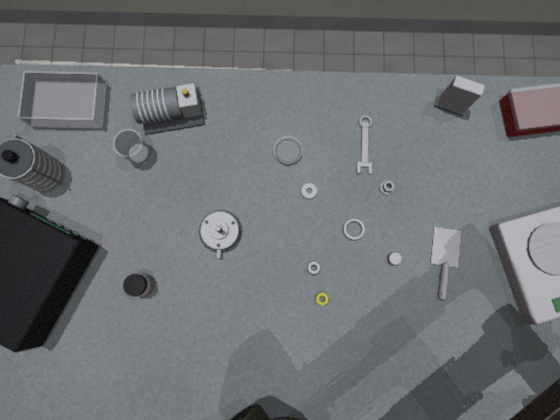

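View pics/scene0.png

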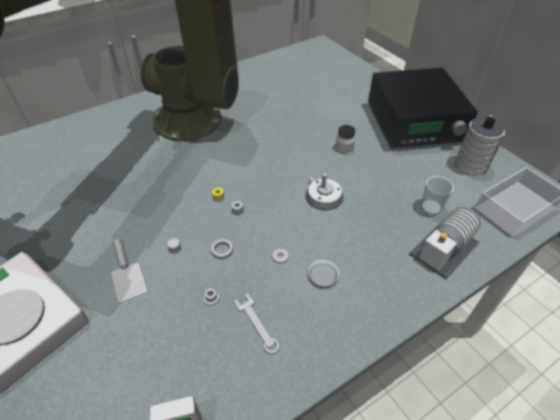

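Run:
```python
import cv2
im=cv2.imread("pics/top0.png"); cv2.imwrite("pics/c1.png",cv2.resize(im[130:330,180:440],None,fx=3,fy=3,interpolation=2))
```

```text
(no output)
```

View pics/c1.png

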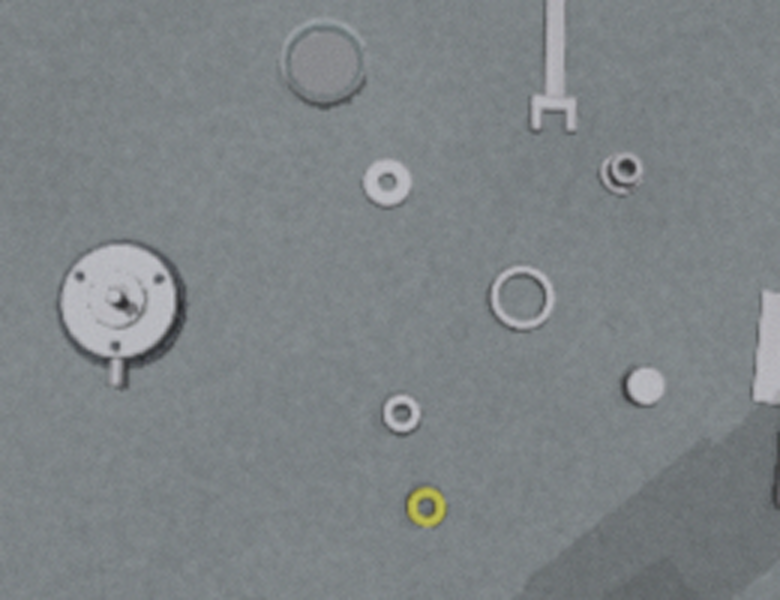

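Run:
```python
from h import *
for n in("top","scene"):
    I=[];D=[]
    for i in range(8):
        im,d=ctrl.camera(n); I.append(im.astype(float)); D.append(np.where(d>0,d,np.nan))
    I=np.mean(I,0); D=np.nanmedian(D,0); np.savez(f"{n}a.npz",im=I,d=D)
    im=I.clip(0,255).astype(np.uint8)[:,:,::-1]
    boxes={"top":[(195,205,245,262),(300,255,330,282),(295,175,325,205),(372,170,402,200)],"scene":[(298,165,350,215),(225,195,250,220),(266,243,296,268),(196,282,226,308)]}[n]
    t=[cv2.resize(im[b[1]:b[3],b[0]:b[2]],(390,290) ,interpolation=2) for b in boxes]
    cv2.imwrite(f"pics/z_{n}.png",np.vstack([np.hstack(t[:2]),np.hstack(t[2:])]))
    C=cloud(n,D)
    for b in boxes:
        P=C[b[1]:b[3],b[0]:b[2]].reshape(-1,3); P=P[np.isfinite(P[:,2])]
        z=P[:,2]; print(n,b,"zq",np.round(np.percentile(z,[5,50,90,97,99.5]),4))
        for lo,hi in((.004,.012),(.016,.03),(.031,.045),(.06,.1)):
            m=(z>lo)&(z<hi)
            if m.sum()>3: print("   ",lo,hi,m.sum(),P[m].mean(0).round(4), ((P[m].min(0)+P[m].max(0))/2).round(4),np.ptp(P[m],axis=0).round(4))
```

```text
top (195, 205, 245, 262) zq [-0.0006  0.006   0.0298  0.0371  0.0808]
    0.004 0.012 248 [0.5215 0.156  0.0064] [0.5285 0.1659 0.0066] [0.1021 0.1014 0.0045]
    0.016 0.03 957 [0.5236 0.1646 0.0257] [0.5174 0.1662 0.023 ] [0.1099 0.0906 0.0137]
    0.031 0.045 241 [0.5276 0.1655 0.0365] [0.5271 0.1663 0.0381] [0.042  0.0422 0.0127]
    0.06 0.1 32 [0.5235 0.1607 0.0772] [0.5241 0.1614 0.0714] [0.0116 0.011  0.022 ]
top (300, 255, 330, 282) zq [-0.0007  0.0006  0.0234  0.025   0.0257]
    0.004 0.012 5 [ 0.4425 -0.0566  0.0083] [ 0.4414 -0.0534  0.0078] [0.021  0.0191 0.006 ]
    0.016 0.03 101 [ 0.4451 -0.0573  0.024 ] [ 0.4444 -0.057   0.0212] [0.0277 0.028  0.0091]
top (295, 175, 325, 205) zq [-0.0007  0.0008  0.0084  0.0093  0.01  ]
    0.004 0.012 178 [ 0.6316 -0.0448  0.0084] [ 0.6319 -0.0451  0.0074] [0.0375 0.0367 0.0062]
top (372, 170, 402, 200) zq [-0.0006  0.0009  0.0106  0.024   0.0252]
    0.004 0.012 68 [ 0.6399 -0.2314  0.0077] [ 0.6439 -0.2352  0.0084] [0.0326 0.0325 0.0065]
    0.016 0.03 75 [ 0.6439 -0.2351  0.0233] [ 0.644  -0.2351  0.021 ] [0.0248 0.0241 0.0092]

[... 407 characters left out ...]
 0.011  0.0214]
scene (225, 195, 250, 220) zq [-0.0007  0.0004  0.0213  0.0243  0.0251]
    0.004 0.012 26 [ 0.4548 -0.0636  0.0079] [ 0.4497 -0.0631  0.0081] [0.0234 0.0228 0.0077]
    0.016 0.03 86 [ 0.4488 -0.0605  0.0223] [ 0.4471 -0.06    0.021 ] [0.0278 0.0291 0.0097]
scene (266, 243, 296, 268) zq [-0.0006  0.0005  0.0082  0.0088  0.0094]
    0.004 0.012 165 [ 0.6347 -0.0482  0.0079] [ 0.6333 -0.0479  0.0068] [0.0387 0.0377 0.0056]
scene (196, 282, 226, 308) zq [-0.0006  0.0007  0.0198  0.0243  0.0251]
    0.004 0.012 92 [ 0.6522 -0.2394  0.0073] [ 0.6482 -0.2374  0.0081] [0.0287 0.0351 0.0076]
    0.016 0.03 97 [ 0.6473 -0.238   0.0225] [ 0.646  -0.2379  0.0207] [0.025  0.0253 0.0093]
```

View pics/z_top.png

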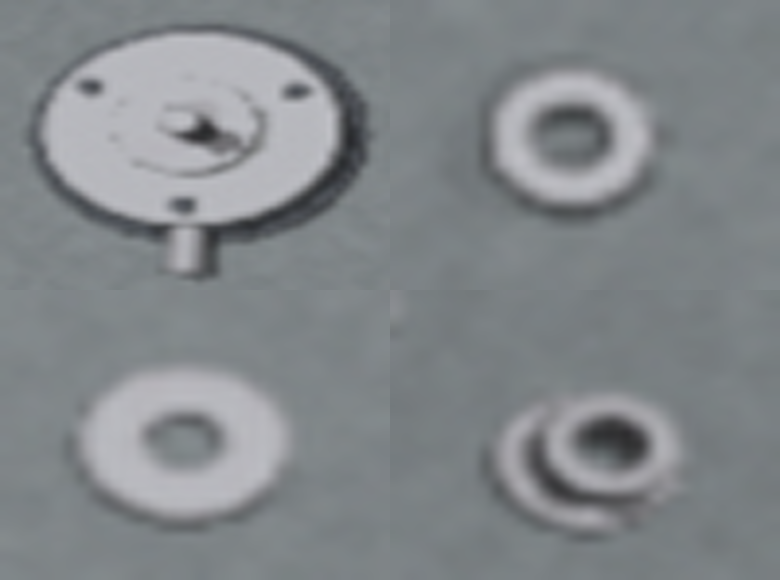

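View pics/z_scene.png

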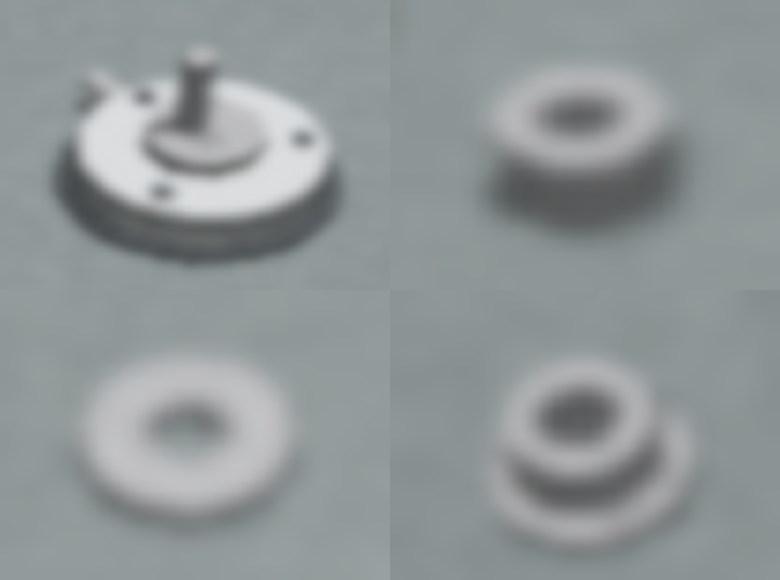

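Call:
{"fn": "step_arm", "kwargs": {"series": [[[0.4,0.85,0],[0,0,0.25],0.5],[[0.4,0.85,0],[0,0,0.25],0.5],[[0.4,0.85,0],[0,0,0.25],0.5],[[0.4,0.85,0],[0,0,0.25],0.5],[[0.4,0.85,0],[0,0,0.25],0.5]], "newtons": 20}}

```text
t: 2.08
tcp_pos: [0.3197, -0.3089, 0.2317]
tool_rot: [-1.679, 2.654, -0.002]
force: [0.3, -0.5, 0.7]
width: 0.0643
```

Run:
```python
from h import *
s=ctrl.sense();p=s["tcp_pos"];print(s)
print((np.array([.446,-.0586,.08])-p)/.3)
```

```text
{'t': 2.075, 'joints': array([-3.10525459e-01, -3.85858921e-01, -2.87437299e-01, -1.67532049e-04,
       -1.66764126e+00, -1.31884232e-01]), 'qd': array([ 0.59799427, -0.23920657, -0.17768688,  0.00773661, -0.06620816,
       -0.36704273]), 'effort': array([-2.55295023e+00, -1.49735954e+01,  3.47865021e+01,  6.74893051e+00,
        4.41251934e-03,  8.16939287e-01]), 'tcp_pos': array([ 0.31968022, -0.30889691,  0.23174734]), 'tool_rot': array([-1.67932982e+00,  2.65373282e+00, -1.73192893e-03]), 'force': array([ 0.33927777, -0.52305387,  0.66530869]), 'ft_torque': array([-0.02169318, -0.0799532 ,  0.03654892]), 'width': 0.06427159875926422}
[ 0.42106595  0.83432302 -0.50582447]
```

Call:
{"fn": "step_arm", "kwargs": {"series": [[[0.424,0.842,-0.3],[0,0,0],0.4],[[0.424,0.842,-0.3],[0,0,0],0.4],[[0.424,0.842,-0.3],[0,0,0],0.4],[[0.424,0.842,-0.3],[0,0,0],0.4],[[0.424,0.842,-0.504],[0,0,0],0.4],[[0.424,0.842,-0.504],[0,0,0],0.4],[[0.424,0.842,-0.65],[0,0,0],0.4],[[0.424,0.842,-0.757],[0,0,0],0.4],[[0.424,0.842,-0.757],[0,0,0],0.4]]}}

```text
t: 3.2
tcp_pos: [0.4442, -0.0588, 0.002]
tool_rot: [1.67, -2.655, -0.003]
force: [0.1, 0.5, 1.1]
width: 0.06
```

Run:
```python
from h import *
im,d=ctrl.camera("scene"); cv2.imwrite("pics/s1.png",cv2.resize(im[130:270,170:310,::-1],None,fx=4,fy=4,interpolation=2)); print(ctrl.sense()["tcp_pos"])
```

```text
[ 0.44576586 -0.05875725  0.00425458]
```

View pics/s1.png

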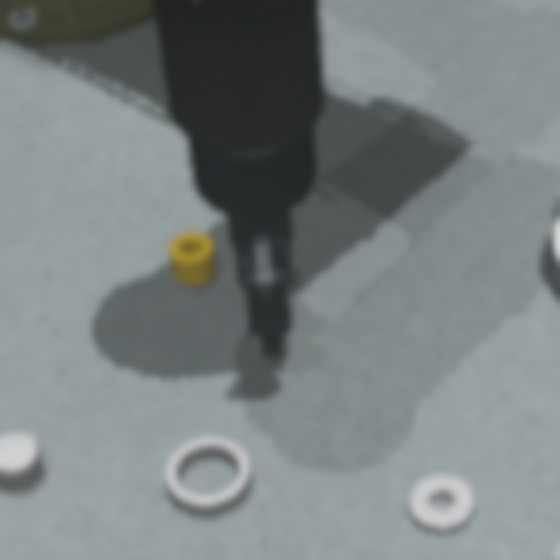

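Call:
{"fn": "step_arm", "kwargs": {"series": [[[0,0,0],[0,0,0],-1],[[0,0,0],[0,0,0],-1],[[0,0,0],[0,0,0],-1],[[0,0,0],[0,0,0],-1],[[0,0,0],[0,0,0],-1]]}}

```text
t: 3.88
tcp_pos: [0.4473, -0.0583, 0.0062]
tool_rot: [-1.672, 2.657, -0.002]
force: [-1.8, 1.5, 7.1]
width: 0.0296
```

Call:
{"fn": "step_arm", "kwargs": {"series": [[[0,0,0],[0,0,0],0.1],[[0,0,0],[0,0,0],0.1],[[0,0,0.013],[0,0,-0.1],0.1],[[0,0,0.013],[0,0,-0.5],0.1],[[0,0,0.013],[0,0,-0.5],0.1],[[0,0,0.013],[0,0,-0.5],0.1],[[0,0,0.013],[0,0,-0.5],0.1],[[0,0,0.013],[0,0,-0.5],0.1],[[0,0,0.013],[0,0,-0.5],0.1],[[0,0,0.013],[0,0,-0.5],0.1]]}}

```text
t: 5.12
tcp_pos: [0.4459, -0.0585, 0.0078]
tool_rot: [-0.598, -3.084, -0.0]
force: [-1.2, -0.3, -0.4]
width: 0.0473
```

Call:
{"fn": "step_arm", "kwargs": {"series": [[[0,0,0],[0,0,0],0.1],[[0,0,0],[0,0,0],0.1],[[0,0,0],[0,0,0],-1],[[0,0,0],[0,0,0],-1],[[0,0,0],[0,0,0],-1],[[0,0,0],[0,0,0],-1]], "newtons": 30}}

```text
t: 5.88
tcp_pos: [0.4462, -0.0585, 0.0083]
tool_rot: [0.588, 3.086, 0.0]
force: [-0.6, 0.3, 2.1]
width: 0.029
```

Run:
```python
from h import *
for i in range(3):
    s=ctrl.sense();print(s["t"],s["tcp_pos"],s["tool_rot"],s["force"],s["width"])
    if i<2: im,d=ctrl.camera("scene")
```

```text
5.875 [ 0.4461727  -0.0584988   0.00828706] [5.87862838e-01 3.08582178e+00 8.59689814e-05] [-0.63725436  0.3248519   2.07769911] 0.029006838126458687
5.925 [ 0.44616788 -0.05854716  0.00827248] [ 5.87930302e-01  3.08580155e+00 -4.45174216e-05] [-1.2304465  -0.14680643  2.28769901] 0.02920710913439872
5.975 [ 0.44617001 -0.05851719  0.00827279] [ 5.87963701e-01  3.08582709e+00 -3.05764713e-05] [-0.08202889 -0.2827072   3.24855474] 0.028869608008845693
```

Call:
{"fn": "step_arm", "kwargs": {"series": [[[0,0,0.2],[0,0,0],-1],[[0,0,0.367],[0,0,0],-1],[[0.1,0.25,0.367],[0,0,0],-1],[[0.18,0.5,0.367],[0,0,0],-1],[[0.263,0.729,0.367],[0,0,0],-1],[[0.263,0.729,0.367],[0,0,0],-1],[[0.263,0.729,0.3],[0,0,0],-1],[[0.263,0.729,0.3],[0,0,0],-1],[[0.263,0.729,0.3],[0,0,0],-1]]}}

```text
t: 7.1
tcp_pos: [0.525, 0.1598, 0.0984]
tool_rot: [0.589, 3.086, -0.0]
force: [0.5, 0.1, -0.6]
width: 0.029
```

Run:
```python
from h import *
I=np.mean([ctrl.camera("scene")[0].astype(float) for i in range(3)],0).astype(np.uint8)
cv2.imwrite("pics/s2.png",cv2.resize(I[130:230,270:370,::-1],None,fx=6,fy=6,interpolation=2)); s=ctrl.sense();print(s["tcp_pos"],s["force"],s["t"],s["width"])
I=ctrl.camera("top")[0];cv2.imwrite("pics/t2.png",cv2.resize(I[180:280,170:270,::-1],None,fx=6,fy=6,interpolation=2))
```

```text
[0.52532008 0.15994695 0.09910113] [-1.16707279  0.57355975 -0.3479378 ] 7.25 0.029233725583518652
```

View pics/s2.png

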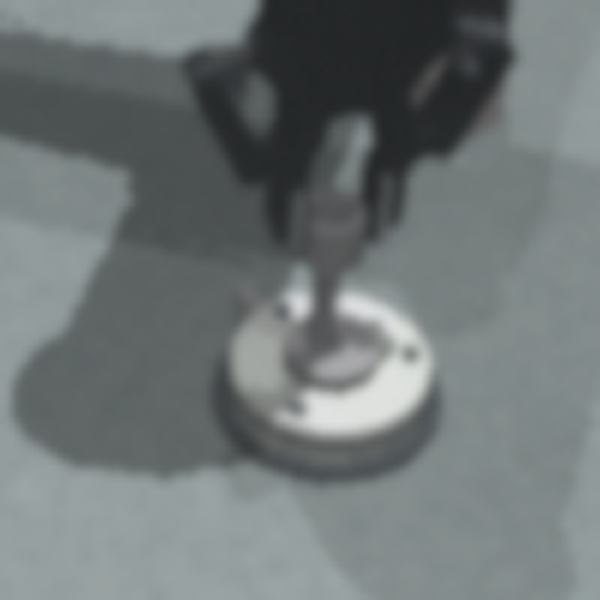

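View pics/t2.png

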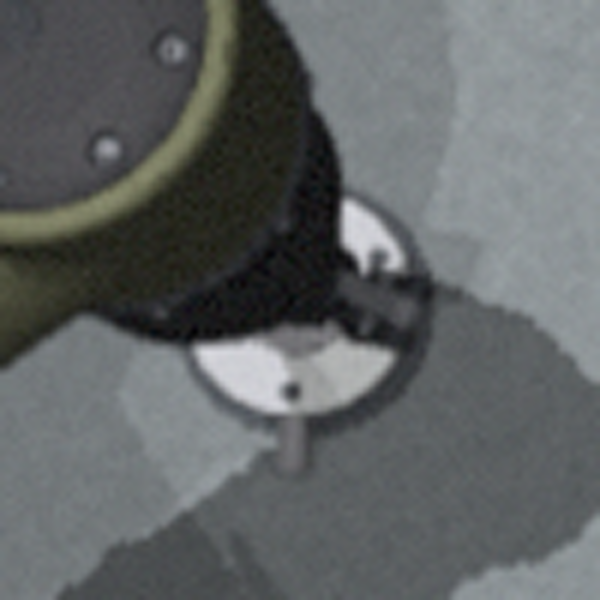

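Run:
```python
from h import *
z=np.load("scenea.npz"); I=z["im"].mean(2)
J=np.mean([ctrl.camera("scene")[0].astype(float) for i in range(4)],0); np.save("s2.npy",J);G=J.mean(2)
x,y=.5251,.16
for zz in (.114,.102,.09,.081,.07,.05,.036): print(zz,proj("scene",[x,y,zz]).round(2))
np.set_printoptions(linewidth=200)
print("held; cols 316..336")
for r in range(160,188): print(r,G[r,316:337].astype(int))
print("before")
for r in range(172,192): print(r,I[r,316:337].astype(int))
```

```text
0.114 [325.18 164.34]
0.102 [324.81 167.89]
0.09 [324.44 171.38]
0.081 [324.17 173.96]
0.07 [323.84 177.07]
0.05 [323.26 182.61]
0.036 [322.86 186.4 ]
held; cols 316..336
160 [ 42  41  43  46  51  61  74  80  84  96 113 120 119 106  75  47  45  58  69  65  59]
161 [ 42  43  47  55  60  67  78  84  86  93 104 111 111 100  71  46  45  59  71  67  61]
162 [42 45 54 66 71 73 83 87 87 89 94 98 99 90 66 45 46 61 72 66 62]
163 [42 46 58 72 77 76 83 86 86 87 88 89 89 83 67 50 50 64 72 66 66]
164 [42 47 60 75 78 74 80 83 84 85 84 84 84 84 74 59 55 68 73 65 70]
165 [43 48 63 77 79 74 79 83 84 84 82 82 84 88 82 65 58 70 74 65 74]
166 [45 50 65 78 79 76 83 87 87 87 86 85 89 93 85 67 60 72 76 71 84]
167 [47 52 66 78 78 78 87 94 94 93 92 93 95 94 84 66 62 77 84 86 98]
168 [ 49  53  68  78  76  77  87  94  97  96  97  96  95  89  78  64  65  83  95 104 112]
169 [ 55  57  70  78  75  75  83  90  93  93  93  92  90  84  77  70  74  90 105 114 119]
170 [ 64  65  73  78  74  74  81  86  89  89  89  88  86  82  82  86  91 102 114 120 123]
171 [ 73  73  76  78  75  77  82  86  87  88  87  86  84  84  90 
[... 2571 characters left out ...]
3 163 127  97  90  98 127 164 184 191 193 196 202 209 217 219 219 218]
185 [215 201 180 160 139 112  92  90 101 131 167 185 189 190 191 194 203 214 219 220 219]
186 [209 185 158 138 123 105  94  94 106 136 168 185 188 189 189 191 198 209 218 220 217]
187 [203 172 150 142 136 125 114 111 120 144 168 182 187 189 189 190 194 205 216 218 209]
188 [195 165 158 164 165 159 149 142 144 155 167 177 185 188 189 188 190 198 213 217 200]
189 [186 153 153 171 179 179 175 169 165 166 171 177 184 188 188 185 181 189 209 216 201]
190 [188 146 134 155 172 181 183 182 178 175 178 182 186 187 183 175 171 187 210 218 211]
191 [197 156 124 128 147 165 175 180 181 181 182 182 179 176 167 157 167 195 215 219 218]
```

Call:
{"fn": "step_arm", "kwargs": {"series": [[[0,0,-0.02],[0,0,0],-1],[[0,0,-0.027],[0,0,0],-1],[[0,0,-0.033],[0,0,0],-1],[[0,0,-0.04],[0,0,0],-1],[[0,0,-0.04],[0,0,0],-1]]}}

```text
t: 8.12
tcp_pos: [0.5249, 0.1602, 0.0858]
tool_rot: [-0.588, -3.086, 0.0]
force: [-0.1, -0.3, -2.1]
width: 0.0292
```

Call:
{"fn": "step_arm", "kwargs": {"series": [[[0,0,-0.02],[0,0,0],-1],[[0,0,-0.04],[0,0,0],-1],[[0,0,-0.06],[0,0,0],-1],[[0,0,-0.06],[0,0,0],-1]]}}

```text
t: 8.62
tcp_pos: [0.5245, 0.16, 0.0672]
tool_rot: [-0.588, -3.085, 0.001]
force: [0.6, -1.6, -0.6]
width: 0.0288
```

Call:
{"fn": "step_arm", "kwargs": {"series": [[[0,0,-0.02],[0,0,0],-1],[[0,0,-0.04],[0,0,0],-1],[[0,0,-0.06],[0,0,0],-1],[[0,0,-0.06],[0,0,0],-1]]}}

```text
t: 9.12
tcp_pos: [0.5246, 0.16, 0.0493]
tool_rot: [-0.588, -3.085, 0.001]
force: [0.0, 0.3, -1.3]
width: 0.0292
```

Call:
{"fn": "step_arm", "kwargs": {"series": [[[0,0,-0.015],[0,0,0],-1],[[0,0,-0.015],[0,0,0],-1],[[0,0,-0.015],[0,0,0],0.4],[[0,0,-0.015],[0,0,0],0.4],[[0,0,-0.015],[0,0,0],0.4],[[0,0,0.1],[0,0,0],0.4],[[0,0,0.25],[0,0,0],0.4],[[0,0,0.3],[0,0,0],0.4]]}}

```text
t: 10.12
tcp_pos: [0.5263, 0.1607, 0.1438]
tool_rot: [0.587, 3.082, 0.005]
force: [0.7, -0.5, -0.2]
width: 0.0597
```

Run:
```python
from h import *
I,d=ctrl.camera("scene")
cv2.imwrite("pics/s3.png",cv2.resize(I[130:230,270:370,::-1],None,fx=6,fy=6,interpolation=2)); s=ctrl.sense();print(s["tcp_pos"],s["force"],s["t"],s["width"])
P=cloud("scene",d)[160:215,290:355].reshape(-1,3);m=(P[:,2]>.057)&(P[:,2]<.064);print(m.sum(),P[m].mean(0),(P[m].max(0)+P[m].min(0))/2,np.ptp(P[m],axis=0))
```

```text
[0.52637527 0.16078376 0.14439845] [0.16486233 0.27509073 1.67471191] 10.175 0.05963106484474633
58 [0.52955752 0.1568939  0.05963674] [0.52648873 0.15870303 0.06047112] [0.03004399 0.028207   0.00694157]
```

View pics/s3.png

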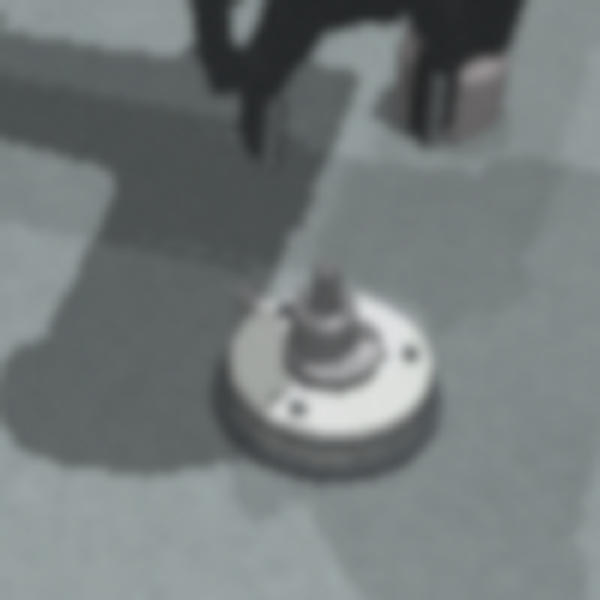

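Call:
{"fn": "step_arm", "kwargs": {"series": [[[0.1,-0.2,0],[0,0,0.5],0.4],[[0.2,-0.4,0],[0,0,0.5],0.4],[[0.36,-0.689,0],[0,0,0.5],0.4],[[0.36,-0.689,0],[0,0,0.5],0.4],[[0.36,-0.689,-0.2],[0,0,0.5],0.4],[[0.36,-0.689,-0.2],[0,0,0.5],0.4],[[0.36,-0.689,-0.2],[0,0,0.5],0.4],[[0.36,-0.689,-0.2],[0,0,0.5],0.4],[[0.36,-0.689,-0.2],[0,0,0.5],0.4],[[0.36,-0.689,-0.2],[0,0,0.5],0.4]]}}

```text
t: 11.42
tcp_pos: [0.6323, -0.0465, 0.0786]
tool_rot: [1.763, -2.598, -0.002]
force: [-0.4, 1.0, 0.1]
width: 0.0601
```

Run:
```python
from h import *
I,d=ctrl.camera("scene")
cv2.imwrite("pics/s4.png",cv2.resize(I[190:300,220:360,::-1],None,fx=5,fy=5,interpolation=2)); s=ctrl.sense();print(s["tcp_pos"],s["tool_rot"],s["joints"],s["t"],s["width"])
```

```text
[ 0.63246052 -0.04646977  0.07891114] [ 1.76152563e+00 -2.59957275e+00 -1.43913841e-03] [ 2.41485342e-01  1.65721905e-01 -5.83791412e-02 -3.80585894e-04
 -1.34833474e+00 -6.21100947e-01] 11.475 0.05948794245343827
```

View pics/s4.png

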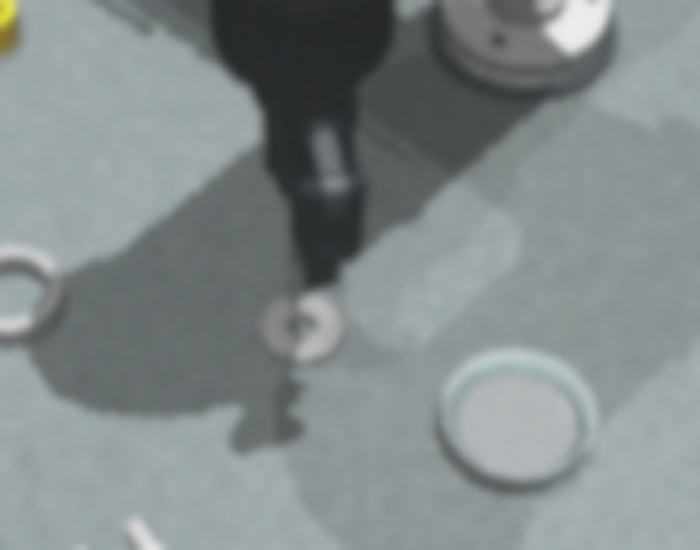

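Call:
{"fn": "step_arm", "kwargs": {"series": [[[0,0,-0.15],[0,0,0],0.4],[[0,0,-0.252],[0,0,0],0.4],[[0,0,-0.252],[0,0,0],0.4],[[0,0,-0.252],[0,0,0],0.4],[[0,0,-0.252],[0,0,0],-1],[[0,0,-0.252],[0,0,0],-1],[[0,0,-0.252],[0,0,0],-1],[[0,0,-0.252],[0,0,0],-1]], "newtons": 20}}

```text
t: 12.48
tcp_pos: [0.635, -0.0465, 0.0081]
tool_rot: [-1.764, 2.594, -0.005]
force: [0.3, 0.2, 7.4]
width: 0.0001
```

Call:
{"fn": "step_arm", "kwargs": {"series": [[[0,0,0.15],[0,0,0],0.4],[[0,0,0.3],[0,0,0],0.4],[[0,0,0.3],[0,0,0],0.4]]}}

```text
t: 12.85
tcp_pos: [0.6359, -0.0464, 0.1012]
tool_rot: [-1.761, 2.591, -0.008]
force: [0.6, -0.5, 0.4]
width: 0.0547
```

Run:
```python
from h import *
I,d=ctrl.camera("scene")
D=np.nanmedian([np.where(x>0,x,np.nan) for x in [d,ctrl.camera("scene")[1],ctrl.camera("scene")[1]]],0)
cv2.imwrite("pics/s5.png",cv2.resize(I[190:300,220:360,::-1],None,fx=5,fy=5,interpolation=2)); s=ctrl.sense();print(s["tcp_pos"],s["t"],s["width"])
P=cloud("scene",D)[243:270,262:300].reshape(-1,3);m=(P[:,2]>.004)&(P[:,2]<.012);print(m.sum(),P[m].mean(0),(P[m].max(0)+P[m].min(0))/2,np.ptp(P[m],axis=0))
```

```text
[ 0.6327943  -0.04631323  0.09444015] 13.0 0.0594143582237284
163 [ 0.63502548 -0.04804693  0.00790863] [ 0.63423112 -0.04829228  0.00746098] [0.03838658 0.03759468 0.00614453]
```

View pics/s5.png

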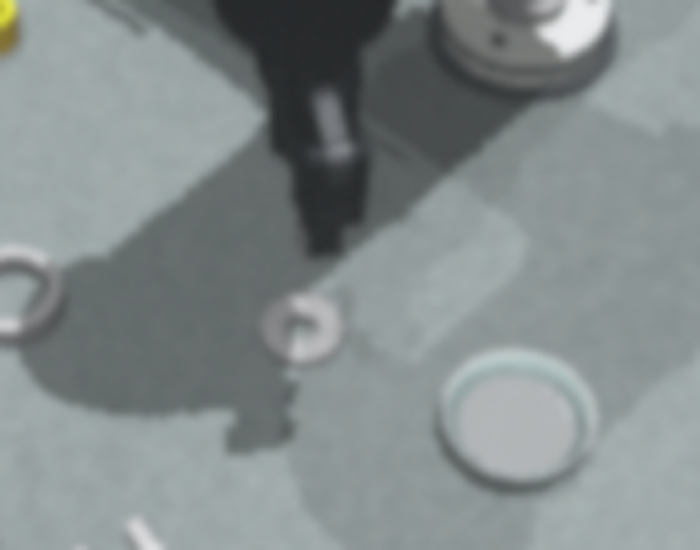

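Call:
{"fn": "step_arm", "kwargs": {"series": [[[0,0,-0.15],[0,0,0],0.35],[[0,0,-0.26],[0,0,0],0.35],[[0,0,-0.315],[0,0,0],0.35],[[0,0,-0.315],[0,0,0],0.35],[[0,0,-0.315],[0,0,0],0.35],[[0,0,-0.315],[0,0,0],-1],[[0,0,-0.315],[0,0,0],-1],[[0,0,-0.315],[0,0,0],-1]]}}

```text
t: 14.0
tcp_pos: [0.6336, -0.0464, 0.0014]
tool_rot: [-1.766, 2.597, -0.001]
force: [-1.4, 1.8, 6.9]
width: 0.038
```

Call:
{"fn": "step_arm", "kwargs": {"series": [[[0,0,0],[0,0,0],0.3],[[0,0,0],[0,0,0],0.3],[[0,0,0],[0,0,-0.5],0.3],[[0,0,0],[0,0,-0.5],0.3],[[0,0,0],[0,0,-0.5],0.3],[[0,0,0],[0,0,-0.5],0.3],[[0,0,0],[0,0,-0.5],0.3],[[0,0,0],[0,0,-0.5],0.3],[[0,0,0],[0,0,-0.5],0.3],[[0,0,0],[0,0,-0.5],0.3]]}}

```text
t: 15.25
tcp_pos: [0.6327, -0.0465, -0.0005]
tool_rot: [-0.488, -3.103, -0.0]
force: [0.4, 0.9, 0.8]
width: 0.0555
```

Call:
{"fn": "step_arm", "kwargs": {"series": [[[0,0,0],[0,0,0],0.3],[[0,0,0],[0,0,0],0.3],[[0,0,0],[0,0,0],0.3],[[0,0,0],[0,0,0],-1],[[0,0,0],[0,0,0],-1],[[0,0,0],[0,0,0],-1],[[0,0,0],[0,0,0],-1]], "newtons": 30}}

```text
t: 16.12
tcp_pos: [0.6332, -0.0465, 0.0003]
tool_rot: [0.478, 3.104, 0.0]
force: [-0.7, -1.4, 2.4]
width: 0.0377
```

Run:
```python
from h import *
s=ctrl.sense();print(s["tcp_pos"],s["tool_rot"],s["force"])
```

```text
[ 6.33167840e-01 -4.64930865e-02  2.92095793e-04] [4.78322342e-01 3.10443455e+00 1.55950215e-04] [-0.72791483 -1.36073709  2.43536544]
```

Call:
{"fn": "step_arm", "kwargs": {"series": [[[0,0,0.2],[0,0,0],-1],[[0,0,0.4],[0,0,0],-1],[[-0.1,0.2,0.4],[0,0,0],-1],[[-0.2,0.4,0.4],[0,0,0],-1],[[-0.36,0.689,0.4],[0,0,0],-1],[[-0.36,0.689,0.4],[0,0,0],-1],[[-0.36,0.689,0.32],[0,0,0],-1],[[-0.36,0.689,0.29],[0,0,0],-1],[[-0.36,0.689,0.29],[0,0,0],-1]]}}

```text
t: 17.25
tcp_pos: [0.5246, 0.1596, 0.0861]
tool_rot: [-0.48, -3.103, 0.002]
force: [0.6, -0.0, -0.6]
width: 0.0378
```

Call:
{"fn": "step_arm", "kwargs": {"series": [[[0,0,-0.01],[0,0,0],-1],[[0,0,-0.018],[0,0,0],-1],[[0,0,-0.026],[0,0,0],-1],[[0,0,-0.033],[0,0,0],-1],[[0,0,-0.033],[0,0,0],-1]]}}

```text
t: 17.88
tcp_pos: [0.5249, 0.1602, 0.0769]
tool_rot: [-0.479, -3.105, 0.0]
force: [-0.4, -0.1, -0.2]
width: 0.0378
```

Run:
```python
from h import *
I,d=ctrl.camera("scene")
cv2.imwrite("pics/s6.png",cv2.resize(I[130:230,270:370,::-1],None,fx=6,fy=6,interpolation=2)); s=ctrl.sense();print(s["tcp_pos"],s["force"],s["t"],s["width"])
```

```text
[0.52494463 0.16025281 0.07703214] [ 0.96353869 -0.5980146   0.026388  ] 17.925 0.03766602821220247
```

View pics/s6.png

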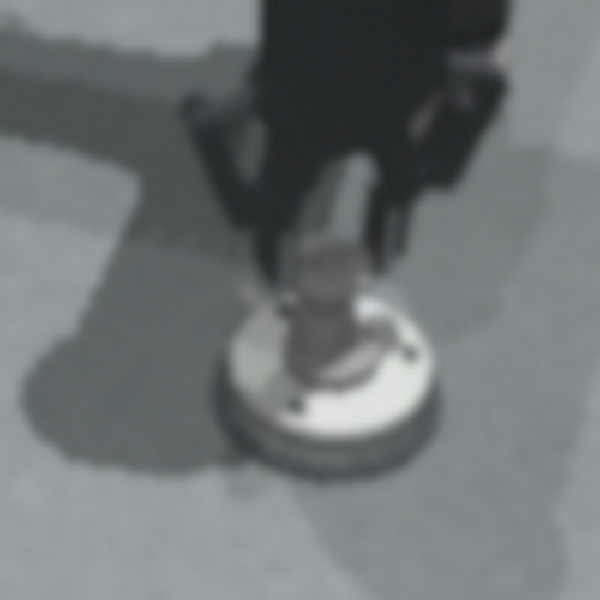

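Call:
{"fn": "step_arm", "kwargs": {"series": [[[0,0,-0.017],[0,0,0],-1],[[0,0,-0.034],[0,0,0],-1],[[0,0,-0.05],[0,0,0],-1],[[0,0,-0.05],[0,0,0],-1]]}}

```text
t: 18.42
tcp_pos: [0.5246, 0.1601, 0.0613]
tool_rot: [-0.479, -3.104, 0.001]
force: [0.1, -0.4, -0.4]
width: 0.0374
```

Call:
{"fn": "step_arm", "kwargs": {"series": [[[0,0,0],[0,0,0],0.4],[[0,0,0],[0,0,0],0.4],[[0,0,0],[0,0,0],0.4],[[0,0,0.1],[0,0,0],0.4],[[0,0,0.25],[0,0,0],0.4],[[0,0,0.3],[0,0,0],0.4],[[0,0,0.3],[0,0,0],0.4]]}}

```text
t: 19.3
tcp_pos: [0.5254, 0.1606, 0.1532]
tool_rot: [0.478, 3.103, 0.003]
force: [0.2, 0.4, -1.7]
width: 0.06
```

Run:
```python
from h import *
I,d=ctrl.camera("scene")
cv2.imwrite("pics/s7.png",cv2.resize(I[130:230,270:370,::-1],None,fx=6,fy=6,interpolation=2)); s=ctrl.sense();print(s["tcp_pos"],s["force"],s["t"],s["width"])
P=cloud("scene",d)[160:215,290:355].reshape(-1,3);m=(P[:,2]>.064)&(P[:,2]<.072);print(m.sum(),P[m].mean(0),(P[m].max(0)+P[m].min(0))/2,np.ptp(P[m],axis=0))
```

```text
[0.52474286 0.16035165 0.1514798 ] [-0.1924202  -0.01037006 -0.21829155] 19.35 0.05964972726619487
112 [0.52932618 0.1565563  0.0677887 ] [0.52766031 0.15843193 0.06777299] [0.04087354 0.03825994 0.00690527]
```

View pics/s7.png

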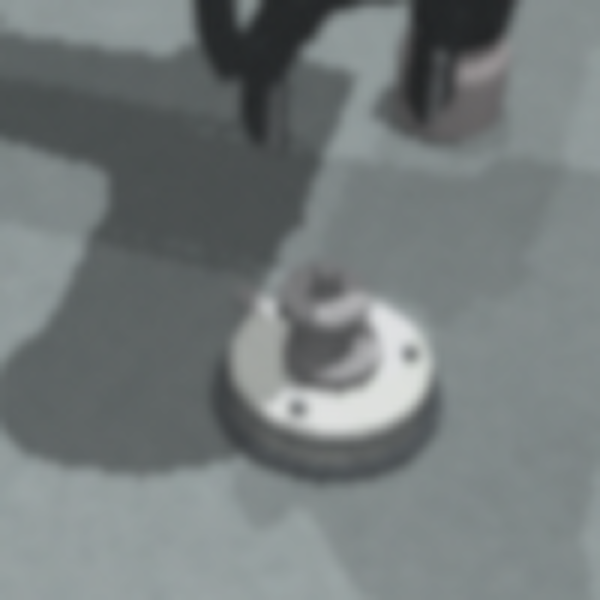

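Call:
{"fn": "step_arm", "kwargs": {"series": [[[0.1,-0.3,0],[0,0,0.153],0.3],[[0.15,-0.5,0],[0,0,0.153],0.3],[[0.2,-0.7,0],[0,0,0.153],0.3],[[0.2,-0.7,0],[0,0,0.153],0.3],[[0.2,-0.7,0],[0,0,0.153],0.3]]}}

```text
t: 19.98
tcp_pos: [0.5842, -0.0525, 0.1494]
tool_rot: [0.267, -3.126, 0.0]
force: [-0.7, 1.1, -0.7]
width: 0.0556
```

Call:
{"fn": "step_arm", "kwargs": {"series": [[[0.1,-0.3,0],[0,0,0],0.3],[[0.202,-0.623,0],[0,0,0],0.3],[[0.202,-0.623,-0.1],[0,0,0],0.3],[[0.202,-0.623,-0.25],[0,0,0],0.3],[[0.202,-0.623,-0.3],[0,0,0],0.3],[[0.202,-0.623,-0.3],[0,0,0],0.3]]}}

```text
t: 20.72
tcp_pos: [0.6448, -0.2355, 0.0607]
tool_rot: [0.275, -3.126, -0.001]
force: [-0.2, 0.3, 0.5]
width: 0.0558
```

Run:
```python
from h import *
I,d=ctrl.camera("scene")
cv2.imwrite("pics/s8.png",cv2.resize(I[230:350,140:290,::-1],None,fx=5,fy=5,interpolation=2)); s=ctrl.sense();print(s["tcp_pos"],s["tool_rot"],s["joints"],s["t"],s["width"])
I,d=ctrl.camera("top")
cv2.imwrite("pics/t8.png",cv2.resize(I[130:230,340:440,::-1],None,fx=5,fy=5,interpolation=2))
```

```text
[ 0.64599306 -0.23564754  0.0631792 ] [-2.76597189e-01  3.12890679e+00 -1.20484112e-03] [-5.96187304e-02  3.08991437e-01  8.02758933e-02  7.06029137e-04
 -1.34148940e+00 -1.33499511e+00] 20.775 0.055588486779290576
```

View pics/s8.png

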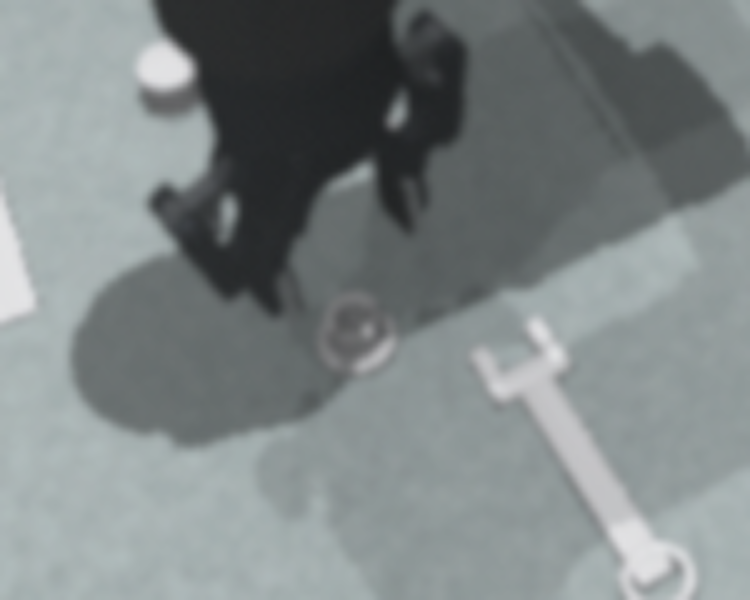

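View pics/t8.png

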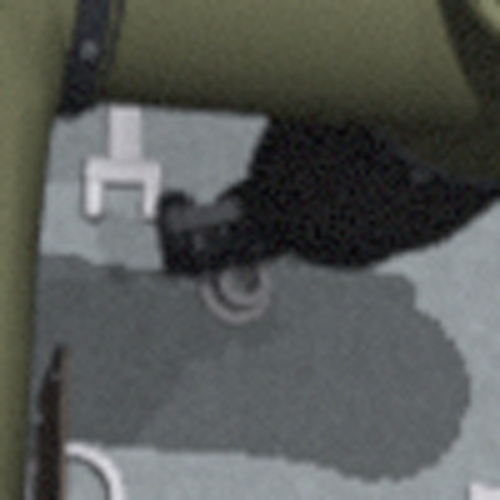

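Call:
{"fn": "step_arm", "kwargs": {"series": [[[0,0,-0.1],[0,0,0],0.3],[[0,0,-0.174],[0,0,0],0.3],[[0,0,-0.174],[0,0,0],0.3],[[0,0,-0.174],[0,0,0],-1],[[0,0,-0.174],[0,0,0],-1],[[0,0,-0.174],[0,0,0],-1],[[0,0,-0.174],[0,0,0],-1]], "newtons": 20}}

```text
t: 21.7
tcp_pos: [0.647, -0.2368, 0.0127]
tool_rot: [-0.275, 3.126, -0.002]
force: [-1.3, 2.9, 6.3]
width: 0.0254
```

Call:
{"fn": "step_arm", "kwargs": {"series": [[[0,0,0],[0,0,0],0.1],[[0,0,0],[0,0,0],0.1],[[0,0,0],[0,0,-0.5],0.1],[[0,0,0],[0,0,-0.5],0.1],[[0,0,0],[0,0,-0.5],0.1],[[0,0,0],[0,0,-0.5],0.1],[[0,0,0],[0,0,-0.5],0.1],[[0,0,0],[0,0,-0.5],0.1],[[0,0,0],[0,0,-0.5],0.1],[[0,0,0],[0,0,-0.5],0.1]]}}

```text
t: 22.95
tcp_pos: [0.6453, -0.2367, 0.0094]
tool_rot: [-1.94, -2.47, 0.0]
force: [0.1, -0.5, 0.3]
width: 0.0468
```

Call:
{"fn": "step_arm", "kwargs": {"series": [[[0,0,0],[0,0,0],0.1],[[0,0,0],[0,0,0],0.1],[[0,0,0],[0,0,0],0.1],[[0,0,0],[0,0,0],-1],[[0,0,0],[0,0,0],-1],[[0,0,0],[0,0,0],-1],[[0,0,0],[0,0,0],-1]], "newtons": 30}}

```text
t: 23.82
tcp_pos: [0.6457, -0.2367, 0.0101]
tool_rot: [1.932, 2.477, 0.0]
force: [0.1, 0.4, 0.3]
width: 0.0247
```

Run:
```python
from h import *
s=ctrl.sense();print(s["tcp_pos"],s["tool_rot"],s["force"],s["joints"])
```

```text
[ 0.64570088 -0.23670697  0.01006456] [1.93229254e+00 2.47653134e+00 3.79594893e-04] [0.13749947 0.44082928 0.30637976] [-6.15918735e-02  3.45472363e-01  2.57337365e-02  4.05322587e-05
 -1.25057416e+00 -2.83437006e+00]
```

Call:
{"fn": "step_arm", "kwargs": {"series": [[[0,0,0.2],[0,0,0.05],-1],[[0,0,0.4],[0,0,0.33],-1],[[0,0,0.4],[0,0,0.33],-1],[[-0.05,0.15,0.4],[0,0,0.33],-1],[[-0.1,0.3,0.4],[0,0,0.33],-1],[[-0.15,0.5,0.4],[0,0,0.33],-1],[[-0.2,0.7,0.4],[0,0,0.33],-1],[[-0.2,0.7,0.4],[0,0,0.33],-1]]}}

```text
t: 24.82
tcp_pos: [0.5848, -0.023, 0.13]
tool_rot: [0.444, 3.11, 0.002]
force: [-0.0, -0.4, -0.3]
width: 0.0243
```

Call:
{"fn": "step_arm", "kwargs": {"series": [[[-0.1,0.3,0],[0,0,0],-1],[[-0.15,0.5,0],[0,0,0],-1],[[-0.202,0.623,0],[0,0,0],-1],[[-0.202,0.623,0],[0,0,0],-1],[[-0.202,0.623,-0.1],[0,0,0],-1],[[-0.202,0.623,-0.1],[0,0,0],-1],[[-0.202,0.623,-0.1],[0,0,0],-1]]}}

```text
t: 25.7
tcp_pos: [0.5256, 0.1594, 0.1007]
tool_rot: [0.453, 3.108, -0.0]
force: [0.2, -1.5, -1.4]
width: 0.0242
```

Run:
```python
from h import *
I,d=ctrl.camera("scene")
cv2.imwrite("pics/s9.png",cv2.resize(I[130:230,270:370,::-1],None,fx=6,fy=6,interpolation=2)); s=ctrl.sense();print(s["tcp_pos"],s["tool_rot"],s["joints"],s["force"],s["t"],s["width"])
```

```text
[0.52580369 0.159619   0.10112094] [4.53243081e-01 3.10734168e+00 7.59842879e-04] [ 6.60867057e-01 -7.18659851e-02 -2.63415038e-01  6.64911634e-04
 -1.37794980e+00 -2.52147153e+00] [ 1.09073657  0.26474168 -0.29228353] 25.75 0.024314807115359115
```

View pics/s9.png

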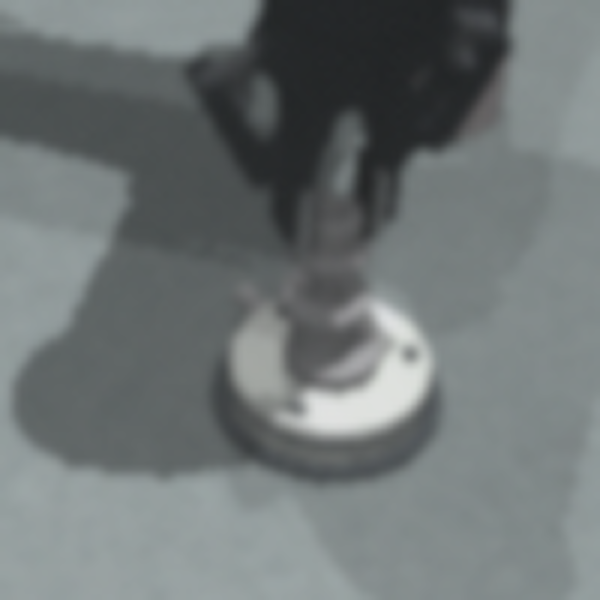

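Call:
{"fn": "step_arm", "kwargs": {"series": [[[0,0,-0.02],[0,0,0],-1],[[0,0,-0.03],[0,0,0],-1],[[0,0,-0.04],[0,0,0],-1],[[0,0,-0.05],[0,0,0],-1],[[0,0,-0.05],[0,0,0],-1]]}}

```text
t: 26.38
tcp_pos: [0.5248, 0.1602, 0.0845]
tool_rot: [-0.452, -3.108, 0.0]
force: [-0.1, -0.5, -2.1]
width: 0.0245
```

Call:
{"fn": "step_arm", "kwargs": {"series": [[[0,0,-0.01],[0,0,0],-1],[[0,0,-0.02],[0,0,0],-1],[[0,0,-0.02],[0,0,0],-1],[[0,0,-0.02],[0,0,0],0.3],[[0,0,-0.02],[0,0,0],0.3],[[0,0,-0.02],[0,0,0],0.3],[[0,0,0.1],[0,0,0],0.3],[[0,0,0.2],[0,0,0],0.3],[[0,0,0.2],[0,0,0],0.3]]}}

```text
t: 27.5
tcp_pos: [0.5263, 0.1608, 0.1482]
tool_rot: [0.451, 3.105, 0.005]
force: [0.2, -0.4, -0.2]
width: 0.0557
```

Run:
```python
from h import *
I,d=ctrl.camera("scene")
cv2.imwrite("pics/s10.png",cv2.resize(I[130:230,270:370,::-1],None,fx=6,fy=6,interpolation=2)); s=ctrl.sense();print(s["tcp_pos"],s["force"],s["t"],s["width"])
P=cloud("scene",d)[155:215,290:355].reshape(-1,3);m=(P[:,2]>.087)&(P[:,2]<.096);print(m.sum(),P[m].mean(0),(P[m].max(0)+P[m].min(0))/2,np.ptp(P[m],axis=0))
```

```text
[0.5254196  0.16059509 0.14603476] [ 0.5307787  -0.04556266 -0.74282694] 27.55 0.05590720461826948
58 [0.52680335 0.15848553 0.09082518] [0.52552843 0.1587513  0.09073678] [0.0260836  0.02609417 0.00738222]
```

View pics/s10.png

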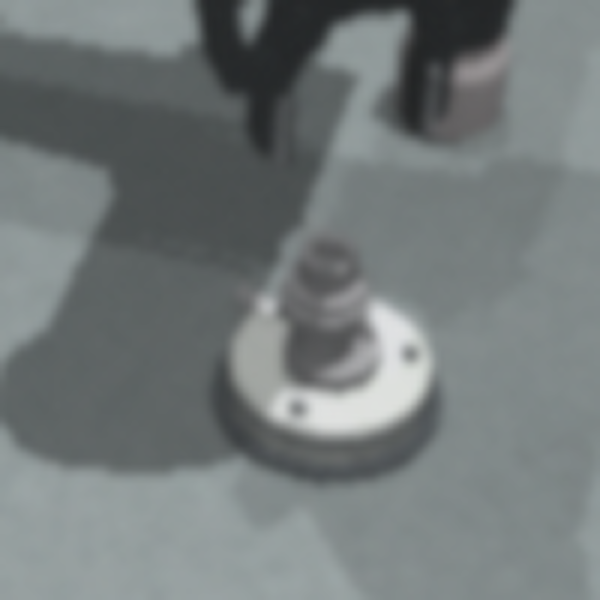

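Call:
{"fn": "step_arm", "kwargs": {"series": [[[0,0,0],[0,0,0],-1],[[0,0,0],[0,0,0],-1],[[0,0,0],[0,0,0],-1],[[0,0,0],[0,0,0],-1],[[0,0,-0.1],[0,0,0],-1],[[0,0,-0.15],[0,0,0],-1],[[0,0,-0.166],[0,0,0],-1],[[0,0,-0.166],[0,0,0],-1]]}}

```text
t: 28.55
tcp_pos: [0.5252, 0.1602, 0.0955]
tool_rot: [0.452, 3.109, -0.0]
force: [-1.0, -0.8, 0.2]
width: 0.0001
```

Call:
{"fn": "step_arm", "kwargs": {"series": [[[0,0,-0.007],[0,0,0],-1],[[0,0,-0.01],[0,0,0],-1],[[0,0,-0.014],[0,0,0],-1],[[0,0,-0.014],[0,0,0],-1]]}}

```text
t: 29.05
tcp_pos: [0.5254, 0.1604, 0.092]
tool_rot: [0.451, 3.108, 0.001]
force: [-1.8, -0.8, 4.1]
width: 0.0003
```

Call:
{"fn": "step_arm", "kwargs": {"series": [[[0,0,-0.004],[0,0,0],-1],[[0,0,-0.008],[0,0,0],-1],[[0,0,-0.012],[0,0,0],-1],[[0,0,-0.016],[0,0,0],-1],[[0,0,-0.016],[0,0,0],-1]]}}

```text
t: 29.68
tcp_pos: [0.5255, 0.1604, 0.0874]
tool_rot: [0.451, 3.107, 0.001]
force: [-1.2, -0.5, 6.5]
width: 0.0003
```

Call:
{"fn": "step_arm", "kwargs": {"series": [[[0,0,-0.003],[0,0,0],-1],[[0,0,-0.006],[0,0,0],-1],[[0,0,-0.009],[0,0,0],-1],[[0,0,-0.009],[0,0,0],-1]]}}

```text
t: 30.18
tcp_pos: [0.5255, 0.1604, 0.0847]
tool_rot: [0.451, 3.107, 0.001]
force: [-2.9, -0.3, 6.6]
width: 0.0
```

Call:
{"fn": "step_arm", "kwargs": {"series": [[[0,0,-0.003],[0,0,0],-1],[[0,0,-0.006],[0,0,0],-1],[[0,0,-0.008],[0,0,0],-1],[[0,0,-0.008],[0,0,0],-1]]}}

```text
t: 30.68
tcp_pos: [0.5261, 0.1605, 0.084]
tool_rot: [0.45, 3.106, 0.002]
force: [-4.7, 0.5, 12.7]
width: -0.0001
```

Call:
{"fn": "step_arm", "kwargs": {"series": [[[0,0,-0.003],[0,0,0],-1],[[0,0,-0.005],[0,0,0],-1],[[0,0,-0.005],[0,0,0],-1]]}}

```text
t: 31.05
tcp_pos: [0.5266, 0.1606, 0.0839]
tool_rot: [0.45, 3.104, 0.003]
force: [-5.2, 1.0, 17.6]
width: -0.0003
```

Call:
{"fn": "step_arm", "kwargs": {"series": [[[0,0,-0.003],[0,0,0],-1],[[0,0,-0.006],[0,0,0],-1],[[0,0,-0.006],[0,0,0],-1]]}}

```text
t: 31.42
tcp_pos: [0.5269, 0.1606, 0.0838]
tool_rot: [0.449, 3.103, 0.004]
force: [-8.6, -1.2, 25.1]
width: -0.0
```

Call:
{"fn": "step_arm", "kwargs": {"series": [[[0,0,0.01],[0,0,0],-1],[[0,0,0.02],[0,0,0],-1],[[0,0,0.05],[0,0,0],-1],[[0,0,0.15],[0,0,0],-1],[[0,0,0.3],[0,0,0],-1],[[0,0,0.45],[0,0,0],-1],[[-0.1,-0.3,0.5],[0,0,0],-1],[[-0.2,-0.6,0.5],[0,0,0],-1],[[-0.2,-0.8,0.5],[0,0,0],-1],[[-0.2,-0.8,0.5],[0,0,0],-1]]}}

```text
t: 32.67
tcp_pos: [0.4642, -0.0814, 0.228]
tool_rot: [0.45, 3.109, 0.001]
force: [1.0, -0.9, 0.7]
width: -0.0001
```

Run:
```python
from h import *
I,d=ctrl.camera("scene")
a=cv2.resize(I[150:220,280:370,::-1],None,fx=6,fy=6,interpolation=2)
cv2.imwrite("pics/s11.png",a);cv2.imwrite("pics/s11f.png",I[:,:,::-1]); s=ctrl.sense();print(s["tcp_pos"],s["force"],s["t"],s["width"])
for n in("scene","top"):
    D=np.nanmedian([np.where(x>0,x,np.nan) for x in [ctrl.camera(n)[1] for _ in range(4)]],0);P=cloud(n,D).reshape(-1,3)
    P=P[np.hypot(P[:,0]-.5258,P[:,1]-.16)<.03]; z=P[:,2]
    for lo,hi in((.078,.09),(.063,.070),(.056,.064),(.027,.031),(.033,.038)):
        m=(z>lo)&(z<hi); print(n,lo,m.sum(),P[m].mean(0).round(4),np.median(z[m]).round(4),np.ptp(P[m],axis=0).round(4))
```

```text
[ 0.46290623 -0.08687745  0.22878147] [-1.17557077 -2.89167014  0.80014892] 32.725 -0.0002824166956665832
scene 0.078 63 [0.5269 0.1587 0.0824] 0.0825 [0.0244 0.0237 0.0068]
scene 0.063 56 [0.5317 0.154  0.0665] 0.0666 [0.034  0.0356 0.0067]
scene 0.056 46 [0.5351 0.1505 0.0595] 0.0594 [0.0333 0.0368 0.0077]
scene 0.027 71 [0.535  0.1596 0.0282] 0.0279 [0.0497 0.0542 0.0034]
scene 0.033 13 [0.5349 0.1514 0.0353] 0.0358 [0.018  0.022  0.0043]<stdin>:9: RuntimeWarning: Mean of empty slice.
  ret = um.true_divide(
  return _methods._mean(a, axis=axis, dtype=dtype,
  ret = ret.dtype.type(ret / rcount)
Traceback (most recent call last):
ValueError: zero-size array to reduction operation maximum which has no identity
```

View pics/s11.png

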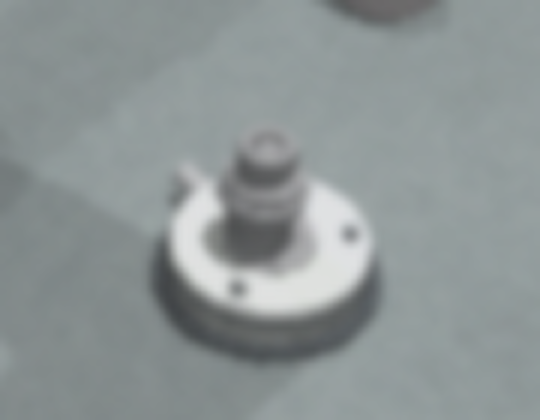

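View pics/s11f.png

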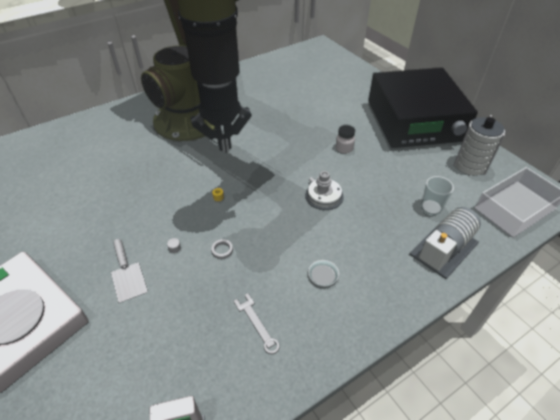

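Call:
{"fn": "step_arm", "kwargs": {"series": [[[0,0,0],[0,0,0],-1],[[0,0,0],[0,0,0],-1],[[0,0,0],[0,0,0],-1]]}}

```text
t: 33.5
tcp_pos: [0.465, -0.0796, 0.2277]
tool_rot: [-0.451, -3.109, -0.0]
force: [-0.4, 0.0, 0.0]
width: 0.0005
```

```bash
python3 -c "
from cell import ctrl
print(ctrl.hand_in())"
```

```text
the job is handed in; nothing more can be done
None
```

The spacer, washer and flanged bushing (flange down) are on the stud in that order. I then pressed the seat down onto its stop, moved the arm clear and handed in at about 33.5 s.

**Seating check:** pressing with closed fingers, contact began at z ≈ 92 mm and the seat slid at about 7 N. The bushing top then stopped at 83.8–84.0 mm while the force rose from 13 to 25 N. 84 mm is where the top should be with the seat fully down. The highest force I read was 25 N, though I only read it at the end of each move.

**Last picture:** the stack stands straight, the parts lie flat on each other, and the collar, plug, wrench, dish and other things look unmoved.

**What failed or disagreed:**
- My first grasp of the washer missed because the fingers closed above it. They rested on it with about 7 N and did not visibly move it, and the second, lower grasp worked.
- The two cameras disagreed by about 2–3 mm, so I used their average. It matched where the parts turned out to be when gripped.
- The final depth check from the top camera came back empty and its script stopped, because the arm seems to have been blocking that view. The last check therefore rests on the scene camera and the arm's own readings.

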